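# Pack up the bit case: fold the bit board down, shut the lid on its catch

### The arm

A 7-joint arm with a two-finger parallel gripper is mounted at the origin on a cart in front of the work surface, level with it; the furniture and walls round the work are solid. World frame = base frame: x ahead of the robot, y to its left, z up, the work surface at z = 0. Lengths are in m, angles in rad, forces in N, time in s.
With the tool pointing down it reaches from about 0.425 to 1.025 m from the base axis. Payload 9.4 kg.
Tool frame: the origin (TCP) lies at the very end of the fingers, on their centre line; the grasp point (between the pads) lies 19 mm behind it; z points along the fingers, y is the line along which they close (so a half turn about z gives the same grasp; the last joint's range is limited). The gripper opens to 85 mm and grips with 20 to 120 N. Pads are 22 mm wide; open, the fingers measure 114 mm over their backs; the gripper's body (76 mm by 85 mm) begins 54 mm behind the grasp point. The pads swing forward as they close: fully open they stand 13 mm farther back than shut.
Start: joints at [-1.205, 0.599, -0.003, 1.599, 0.002, 0.943, -0.08], TCP at [0.311, 0.655, 0.231] pointing down, gripper open.
Joint ranges: [-2.57, 2.57], [-0.35, 1.97], [-1.29, 1.29], [0.11, 2.56], [-1.05, 4.19], [0.11, 1.86], [-2.63, 2.63]. Speed limits (rad/s): [2.22, 2.22, 3.01, 3.01, 3.14, 3.14, 3.14].

### API

Orientations are given as a unit quaternion [w, x, y, z].
In Python, from workcell import telemetry, viewer, env gives the robot as it stands. The module is installed in compiled form; this text tells all that it offers.
- The arm moves only by the shell command python3 -m handwheel 'ROWS' [FORCE]. ROWS is JSON, one flat list of numbers, 5 for each row, row after row: the shift along the tool's x, y, z each as a share of 0.4 m, from -1 to 1, then the turn about the tool's z as a share of 30 degrees, from -1 to 1, then the opening in per cent of the stroke, from 0 (shut) to 100 (fully open). A call has exactly 5 rows; each row is the pose to reach, as a shift and turn from the pose commanded when the call began, along the tool's axes at that moment; what a row does not reach only later rows make up. A row lasts 1/12 s, in which the tool goes at most 41.7 mm and 7.16 degrees, less where a joint would pass 70% of its speed; a pose out of reach is approached as far as the arm can. A call with a number of a shift or a turn outside -1 to 1 is refused whole. A call with a gripper value outside its range is refused whole. The fingers move at their own pace and stop on an object; FORCE is the grip in N (left out, the last holds). Time passes only in rows, so rows that repeat a pose let the fingers close, or fill a call up. It gives the time, the measured TCP pose, the force, the opening and the grip force at its end, in the units of the state.
- telemetry.read_state(): the state, without advancing time (a new reading comes with each control period).
- viewer.camera(name): name is "scene" or "top"; returns the picture (384x512x3 uint8, red, green, blue); there is no depth.
- viewer.calibration(name): a dict with "mtx" (3x3 intrinsics, pixels), "R" (3x3) and "t" (3): a world point X has camera coordinates R X + t. Camera axes: x right, y down, z forward; pixel columns grow to the right and rows downward; lengths in m; the calibration is good to about 2 mm. A picture is of the moment at which its call begins. calibration takes no time and is no camera call.
- env.hand_in(): hands the job in; it is judged then, once.
The state is a dict: "time": time; "joints": joint angles; "joint_vel": joint speeds; "effort": joint torques, N m; "tool_pos": TCP position; "tcp_rot": TCP orientation; "contact_force": force on the tool from outside, world axes, zero at the start; "wrist_torque": the same for the moment, N m; "width": finger opening in m; "grip_force": force on a finger pad.
Only numpy, scipy, OpenCV 4.12 (cv2) and the standard library are available. Lean on these libraries where they do the work, as an engineer would, in place of code of your own. Each camera call takes 0.05 s, during which the arm holds its last target. There are 200 camera calls.

### The job

Pack up the open bit case: with the fingertips push the upright orange bit board backwards and down until it lies flat in the case, and only then swing the lid forward over it and press its front edge down until the catch snaps shut. Only push and press: do not pick anything up or shove the case along the bench, and leave the loose things round it where they are.

Things in the scene. Friction and masses are not known exactly. Their poses are not given: they have to be found in the camera images.
- bit_case: open screwdriver-bit case, dark slate plastic, loose on rubber feet, about 2.2 kg. Origin: centre of its underside; x points to its back (lid hinge), y left, z up. Base 140 (x) x 214 (y) mm, walls 3.5, rim at z = 36; shut, its top is at z = 52. Its front, with the orange catch, looks to the robot within 0.9 rad; it may stand left or right
- case_board (a joint): angle of the orange bit board, hinged near the base's front wall (point board_hinge): 0 = flat in the case, 1.57 = upright, stop at 1.68. It folds down backwards, away from the catch. Stiff hinge: it stays at any angle; 1 to 4 N at the thumb pad move it. With the board up the lid hits it and cannot shut
- board_hinge (a point): middle of the board's hinge line, (-54, 0, 29) mm in the case's frame, axes as the case's. The plate is 192 wide, 4 thick, and reaches 104 mm from this line (114 at the 44 wide tab in its middle)
- board_pad (a point): centre of the ribbed thumb pad (42 x 36 mm) on the board's bit side, 80 from the hinge line, 5.5 off the hinge plane; z is its outward normal (to the front with the board upright, up when flat). Eight bits, clipped on this side, stand up to 15 off the hinge plane at 27 to 88 left and right of the middle; the strip between them is free
- case_lid (a joint): angle of the slate lid, hinged at the back rim: 0 = shut, 1.57 = upright, stop at 1.95 (leaning back). It stays by friction within 0.4 to 0.6 rad of upright; pushed forward below about 0.95 it falls by its own weight and rests on the catch's nose at about 0.079. Its front edge must then be pressed down with about 4 to 7 N until the catch snaps over it; shut, it reads under 0.01
- lid_hinge (a point): middle of the lid's hinge line, (72, 0, 36) mm in the case's frame, axes as the case's. The lid is a shell 140 deep, 214 wide, 16 thick with 3.5 walls and a grey foam lining
- lid_edge (a point): middle of the lid's front face, 142 mm from the hinge line; with the lid open, the middle of its topmost edge, 8 from its outer (now back) face
- lid_press (a point): point on the lid's outer face, in the middle, 18 mm behind the front edge: where to press it down; z is the outward normal
- case_catch (a joint): angle of the orange sprung catch (30 mm wide) on the base's front wall: 0 = at rest, up to 0.25 pushed outward. Its top is at z = 56 mm in the case's frame, up to 10 in front of the wall. It works by itself as the lid's bead passes
- screwdriver_amber: the loose amber-handled cross screwdriver on the right of the case, 21 x 154 x 20 mm, origin at the centre of its underside; a bystander
- torch_head_01: a loose turned black torch head on the left of the case, 40 dia x 53 mm, origin at the centre of its underside; a bystander
- torch_head_06: a loose turned black torch head in the middle of the bench, farther back, 34 dia x 34 mm, origin at the centre of its underside; a bystander
- torch_head_07: a loose turned black torch head in the middle of the bench, farther back, 34 dia x 34 mm, origin at the centre of its underside; a bystander
- stem_flange: a loose white flange with a threaded stem in the middle of the bench, farther back, 48 dia x 41 mm, origin at the centre of its underside; a bystander
- glue_bottle: the loose red squeeze bottle with a white nozzle on the right of the bench, 29 x 43 x 118 mm, origin at the centre of its underside; a bystander

How it is judged:
By the outcome, as a careful person would: the job done as asked, in the order asked, and still so for the second after the job is handed in, with the robot touching nothing.
It also fails if it takes over 54 s, if anything falls off the work surface, if the arm or the gripper's body presses on something with over 40 N, if the wrist force passes 120 N, or if a joint passes its speed limit or range.

## Working session

There is one attempt and no reset: what is moved stays moved. The work goes in short steps, Python scripts to look and compute and a shell command to move; the robot and the scene stay as the last step left them, time stands still between calls to the robot, and variables do not carry over. Pictures are saved under pics/ and viewed, at most 10 in all, crops included, and the job is handed in when it is done.

```bash
mkdir -p pics; python3 - <<'E'
from workcell import telemetry, viewer
import cv2,numpy as np
s=telemetry.read_state();print({k:np.round(v,3).tolist() for k,v in s.items()})
for n in("scene","top"):
    im=viewer.camera(n);cv2.imwrite(f"pics/{n}0.png",im[:,:,::-1])
    c=viewer.calibration(n);print(n,np.round(c["mtx"],1).tolist(),(-np.array(c["R"]).T@c["t"]).round(3),np.round(c["R"],3).tolist())
E
```

```text
{'time': 0.0, 'joints': [-1.205, 0.6, -0.003, 1.6, 0.002, 0.943, -0.08], 'joint_vel': [0.0, -0.001, -0.0, -0.001, -0.001, -0.002, -0.002], 'effort': [-0.002, -77.644, 1.564, -25.803, 0.012, 0.009, 0.0], 'tool_pos': [0.31, 0.655, 0.23], 'tcp_rot': [-0.0, 0.22, 0.976, -0.001], 'contact_force': [-0.823, 0.281, 0.199], 'wrist_torque': [-0.03, 0.03, -0.03], 'grip_force': 0.0, 'width': 0.085}
scene [[433.3, 0.0, 255.7], [0.0, 433.3, 189.2], [0.0, 0.0, 1.0]] [-0.09  -0.878  0.922] [[0.756, -0.655, 0.023], [-0.412, -0.503, -0.76], [0.509, 0.565, -0.65]]
top [[448.0, 0.0, 257.1], [0.0, 448.0, 189.9], [0.0, 0.0, 1.0]] [ 0.359 -0.128  1.363] [[-0.002, -1.0, -0.012], [-0.987, 0.004, -0.163], [0.163, 0.011, -0.987]]
```

View pics/scene0.png

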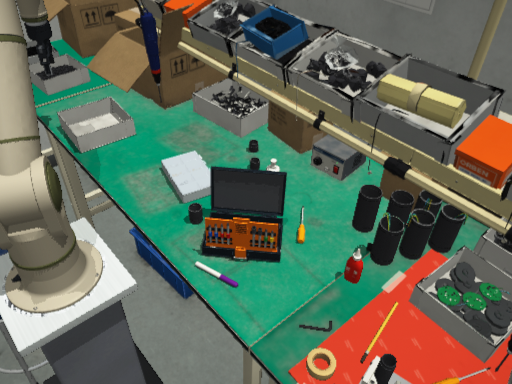

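View pics/top0.png

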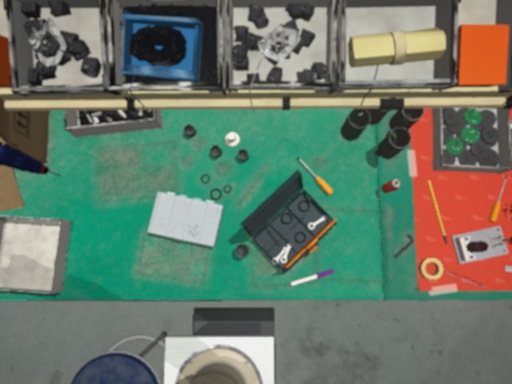

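The scene view shows the case open at about (243,215), with the board upright and the lid behind it. In the top view it is at (290,225), with its front facing lower right. I'll enlarge both.

```bash
python3 - <<'E'
import cv2,numpy as np
t=cv2.imread("pics/top0.png")[150:290,220:360];s=cv2.imread("pics/scene0.png")[155:275,180:320]
t=cv2.resize(t,(560,560),interpolation=3)[:,:400];s=cv2.resize(s,None,fx=4,fy=4,interpolation=3)
t=cv2.imread("pics/top0.png")[165:275,235:345]
a=cv2.resize(t,(400,400),interpolation=3);b=cv2.resize(s[:, :],(400,343))
c=np.zeros((400,800,3),np.uint8);c[:,:400]=a;c[:343,400:]=b
cv2.imwrite("pics/zoom.png",c)
E
```

```text
(no output)
```

View pics/zoom.png

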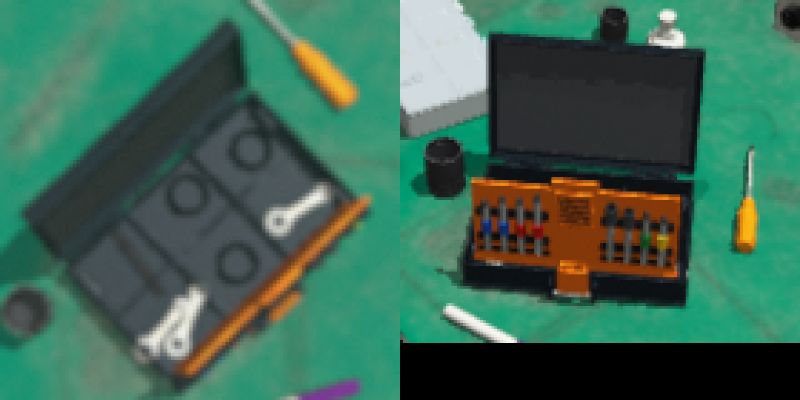

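```bash
cat > h.py <<'E'
import cv2,numpy as np
from workcell import viewer
C={n:viewer.calibration(n) for n in("scene","top")}
P={n:np.array(c["mtx"])@np.c_[np.array(c["R"]),np.array(c["t"])] for n,c in C.items()}
def tri(ps,pt): 
    X=cv2.triangulatePoints(P["scene"],P["top"],np.float64(ps).T,np.float64(pt).T);return (X[:3]/X[3]).T
def plane(n,p,z):
    c=C[n];R=np.array(c["R"]);o=-R.T@c["t"];d=R.T@np.linalg.solve(c["mtx"],[*p,1.]);return o+d*(z-o[2])/d[2]
def proj(n,X): q=P[n]@np.append(X,1);return q[:2]/q[2]
def orange(im,y0,y1,x0,x1):
    h=cv2.cvtColor(im,cv2.COLOR_BGR2HSV);m=cv2.inRange(h,(5,150,90),(18,255,255));k=np.zeros_like(m);k[y0:y1,x0:x1]=m[y0:y1,x0:x1];return k
E
python3 - <<'E'
from h import *
s=lambda x,y:(180+(x-400)/2.857-.4,155+y/2.857-.4)
t=lambda x,y:(235+x/3.636-.4,165+y/3.636-.4)
# board top corners (left,right)
B=tri([s(471,178),s(684,195)],[t(180,372),t(368,200)]);print("board top",B.round(3),np.linalg.norm(B[0]-B[1]))
L=tri([s(489,34),s(704,49)],[t(22,212),t(232,20)]);print("lid",L.round(3),np.linalg.norm(L[0]-L[1]))
for n,p in [("catch",t(285,303))]: print(n,plane("top",p,.056).round(3))
for n,p in [("rimL",s(466,250)),("rimR",s(688,277))]: print(n,plane("scene",p,.036).round(3))
print("botL/R",plane("scene",s(473,258),.029).round(3),plane("scene",s(678,277),.029).round(3))
print("rim backR top",plane("top",t(247,92),.036).round(3),"catch scene top",plane("scene",s(572,263),.056).round(3))
for n in("scene","top"):
    im=cv2.imread(f"pics/{n}0.png");m=orange(im,*((200,262,195,290) if n=="scene" else (205,275,270,345)))
    c=max(cv2.findContours(m,0,2)[0],key=cv2.contourArea);print(n,cv2.contourArea(c),cv2.approxPolyDP(c,2,True)[:,0].tolist())
def pr(Y,x,y): pass
for nm,n,p,z in[("scr","top",t(330,80),.01),("torch1","top",t(25,308),.053),("t6","top",(214,152),.034),("t7","top",(242,156),.034)]: print(nm,plane(n,p,z).round(3))
E
```

```text
board top [[ 0.352 -0.188  0.13 ]
 [ 0.481 -0.332  0.137]] 0.19309351247790277
lid [[ 0.466 -0.07   0.171]
 [ 0.609 -0.227  0.176]] 0.21197830967699702
catch [ 0.404 -0.275  0.056]
rimL [ 0.345 -0.185  0.036]
rimR [ 0.486 -0.346  0.036]
botL/R [ 0.348 -0.192  0.029] [ 0.483 -0.336  0.029]
rim backR top [ 0.577 -0.25   0.036] catch scene top [ 0.402 -0.277  0.056]
scene 1619.0 [[205, 217], [206, 227], [209, 224], [214, 226], [215, 223], [220, 227], [221, 223], [225, 228], [228, 222], [229, 228], [232, 229], [230, 237], [233, 243], [228, 245], [207, 242], [206, 245], [234, 247], [235, 256], [243, 257], [246, 249], [276, 251], [277, 223], [255, 222], [233, 217], [232, 220]]
top 236.5 [[335, 220], [329, 222], [284, 266], [288, 267]]
scr [ 0.592 -0.322  0.01 ]
torch1 [ 0.401 -0.068  0.053]
t6 [0.696 0.018 0.034]
t7 [ 0.683 -0.068  0.034]
```

```bash
python3 -m handwheel '[-0.086,-0.05,-0.02,0.2,0,-0.172,-0.1,-0.04,0.4,0,-0.258,-0.15,-0.06,0.6,0,-0.344,-0.2,-0.06,0.75,0,-0.43,-0.25,-0.06,0.75,0]' 60; cat >> h.py <<'E'
A=np.array([.742,.670]);A/=np.linalg.norm(A);B_=np.array([-A[1],A[0]]);O=np.array([.458,-.226])
def st():
    from workcell import telemetry
    from scipy.spatial.transform import Rotation as Ro
    s=telemetry.read_state();p=np.array(s["tool_pos"]);R=Ro.from_quat(np.roll(s["tcp_rot"],-1)).as_matrix()
    d=p[:2]-O;print("t",round(s["time"],2),"pos",p.round(3),"case x,y mm",(1e3*d@A).round(1),(1e3*d@B_).round(1),"z",(1e3*p[2]).round(1),"toolx",R[:,0].round(3),"tooly",R[:,1].round(3),"F",np.round(s["contact_force"],1),"w",round(s["width"],4),"j",np.round(s["joints"],2))
E
python3 -c "import h;h.st()"
```

```text
time: 0.52
tool_pos: [0.4239, 0.4896, 0.2556]
tcp_rot: [0.0, 0.408, 0.913, 0.0]
contact_force: [0.6, 0.9, -0.7]
width: 0.0256
grip_force: 0.0
t 0.52 pos [0.424 0.49  0.256] case x,y mm 454.2 553.9 z 255.6 toolx [-0.667  0.745 -0.   ] tooly [0.745 0.667 0.   ] F [ 0.6  0.9 -0.7] w 0.0256 j [-1.02  0.48  0.11  1.77 -0.06  0.9  -0.15]
```

```bash
python3 -m handwheel '[-0.08,-0.057,0,0,0,-0.16,-0.114,0,0,0,-0.24,-0.171,0,0,0,-0.32,-0.228,0,0,0,-0.4,-0.285,0,0,0]' 60 >/dev/null
python3 -m handwheel '[-0.08,-0.057,0,0,0,-0.16,-0.114,0,0,0,-0.24,-0.171,0,0,0,-0.32,-0.228,0,0,0,-0.4,-0.285,0,0,0]' >/dev/null;python3 -m handwheel '[-0.058,-0.084,0,0,0,-0.116,-0.168,0,0,0,-0.174,-0.252,0,0,0,-0.232,-0.336,0,0,0,-0.29,-0.42,0,0,0]'>/dev/null; python3 -m handwheel '[-0.058,-0.084,0,0,0,-0.116,-0.168,0,0,0,-0.174,-0.252,0,0,0,-0.232,-0.336,0,0,0,-0.29,-0.42,0,0,0]' >/dev/null; python3 -c "import h;h.st()"
```

```text
t 2.18 pos [ 0.374 -0.298  0.255] case x,y mm -110.7 2.4 z 255.3 toolx [-0.671  0.742  0.   ] tooly [0.742 0.671 0.   ] F [ 2.1 -0.1 -0.4] w 0.0001 j [ 0.3   0.28  0.33  2.14 -0.13  0.74  1.45]
```

```bash
python3 -m handwheel '[0,0,0.1,0,0,0,0,0.2,0,0,-0.005,0,0.3,0,0,-0.005,0,0.375,0,0,-0.005,0,0.375,0,0]' >/dev/null; cat >> h.py <<'E'
def shot(name):
    a=cv2.cvtColor(viewer.camera("top"),4)[165:275,235:345];b=cv2.cvtColor(viewer.camera("scene"),4)[155:275,180:320]
    c=np.zeros((400,800,3),np.uint8);c[:,:400]=cv2.resize(a,(400,400),interpolation=3);c[:343,400:]=cv2.resize(b,(400,343),interpolation=3);cv2.imwrite(f"pics/{name}.png",c)
E
python3 -c "import h;h.st();h.shot('p1')"
```

```text
t 2.6 pos [ 0.374 -0.297  0.101] case x,y mm -109.5 3.5 z 100.7 toolx [-0.671  0.742  0.008] tooly [ 0.742  0.671 -0.002] F [-0.  -0.2  0.6] w -0.0001 j [ 0.42  0.54  0.19  2.27 -0.28  0.36  1.58]
```

View pics/p1.png

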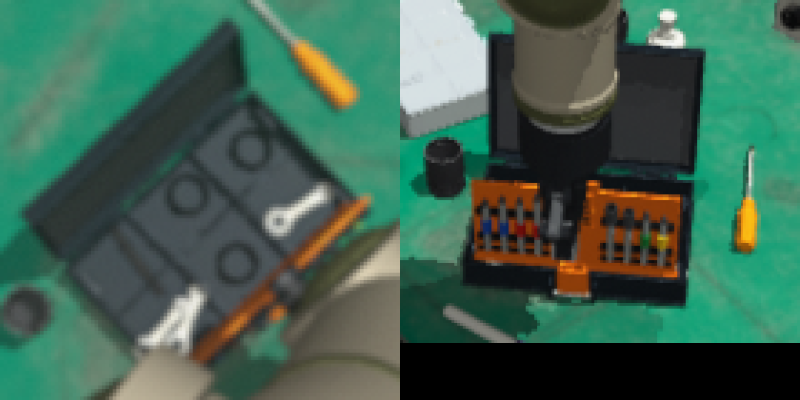

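The fingers stand in front of the pad at about (558,215) in the right half, and the pad is at about (575,205). I'll check how much of that offset is parallax.

```bash
python3 - <<'E'
from h import *
f=lambda q:(round((q[0]-180+.4)*2.857+400),round((q[1]-155+.4)*2.857))
g=lambda q:(round((q[0]-235+.4)*3.636),round((q[1]-165+.4)*3.636))
w=lambda x,y,z:np.r_[O+A*x/1e3+B_*y/1e3,z/1e3]
for nm,p in dict(tcp=(-109.5,3.5,101),pad=(-59.5,0,109),tabtop=(-54,0,143),cL=(-56,96,133),cR=(-56,-96,133),lidL=(118,107,170),lidR=(118,-107,170),catch=(-75,0,56),hL=(-56,96,29),hR=(-56,-96,29)).items(): print(nm,f(proj("scene",w(*p))),g(proj("top",w(*p))))
E
```

```text
tcp (563, 257) (321, 340)
pad (575, 211) (281, 288)
tabtop (576, 180) (281, 280)
cL (471, 179) (187, 370)
cR (681, 200) (374, 197)
lidL (495, 30) (18, 202)
lidR (709, 50) (231, 10)
catch (572, 263) (287, 305)
hL (477, 256) (180, 369)
hR (675, 278) (353, 209)
```

```bash
python3 -m handwheel '[-0.005,0.025,0,0,0,-0.008,0.05,0,0,0,-0.008,0.075,0,0,0,-0.008,0.085,0,0,0,-0.008,0.085,0,0,0]' >/dev/null; python3 -c "import h;h.st()"
python3 -m handwheel '[0,0.01,0,0,0,0,0.02,0,0,0,0,0.03,0,0,0,0,0.04,0,0,0,0,0.05,0.002,0,0]' >/dev/null; python3 -c "import h;h.st()"
```

```text
t 3.12 pos [ 0.406 -0.277  0.106] case x,y mm -72.6 -2.6 z 106.2 toolx [-0.673  0.74  -0.002] tooly [0.74  0.673 0.001] F [ 1.2 -0.2  1. ] w 0.0001 j [ 0.34  0.53  0.21  2.25 -0.29  0.38  1.52]
t 3.53 pos [ 0.419 -0.264  0.104] case x,y mm -54.7 -2.0 z 104.5 toolx [-0.671  0.742  0.   ] tooly [ 0.742  0.671 -0.   ] F [-2.4 -1.8  2. ] w 0.0003 j [ 0.3   0.54  0.22  2.24 -0.3   0.39  1.49]
```

```bash
python3 -m handwheel '[0.002,0.022,0.006,0,0,0.005,0.046,0.019,0,0,0.005,0.068,0.03,0,0,0.005,0.088,0.045,0,0,0.005,0.088,0.045,0,0]' >/dev/null; python3 -c "import h;h.st()"
python3 -m handwheel '[0,0.01,0.012,0,0,0,0.02,0.024,0,0,0,0.032,0.036,0,0,0,0.04,0.055,0,0,0,0.048,0.07,0,0]' >/dev/null; python3 -c "import h;h.st();h.shot('p2')"
```

```text
t 3.95 pos [ 0.445 -0.237  0.085] case x,y mm -17.1 0.4 z 85.1 toolx [-0.673  0.74   0.001] tooly [0.74  0.673 0.   ] F [0.3 0.6 1.8] w 0.0001 j [ 0.24  0.58  0.2   2.23 -0.32  0.36  1.45]
t 4.37 pos [ 0.458 -0.226  0.058] case x,y mm 0.1 -0.2 z 57.8 toolx [-0.671  0.742 -0.   ] tooly [0.742 0.671 0.   ] F [0.1 0.9 0.9] w -0.0002 j [ 0.23  0.64  0.17  2.23 -0.35  0.3   1.44]
```

View pics/p2.png

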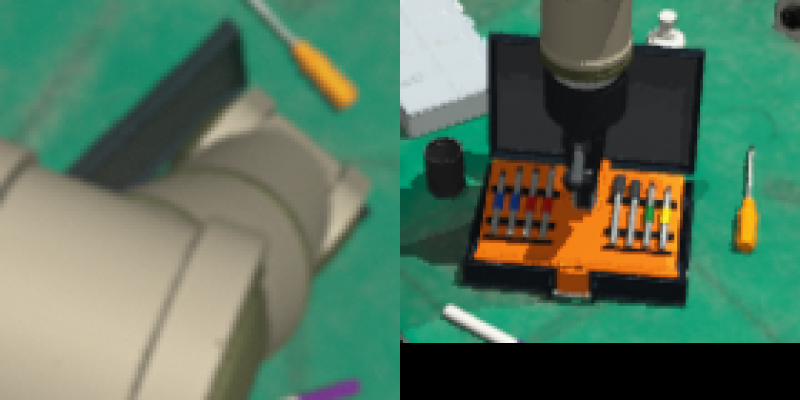

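The board is folding down with the finger in the free strip (about (580,195)), and the lid and case have not moved. I'll finish pushing it flat.

```bash
python3 -m handwheel '[0,0.005,0.014,0,0,0,0.01,0.028,0,0,0,0.012,0.042,0,0,0,0.012,0.053,0,0,0,0.012,0.055,0,0]' >/dev/null; python3 -c "import h;h.st()"
python3 -m handwheel '[0,0,0.003,0,0,0,0,0.006,0,0,0,0,0.008,0,0,0,0,0.01,0,0,0,0,0.01,0,0]' >/dev/null; python3 -c "import h;h.st()"
```

```text
t 4.88 pos [ 0.461 -0.223  0.036] case x,y mm 4.4 0.0 z 35.7 toolx [-0.671  0.742  0.001] tooly [ 0.742  0.671 -0.   ] F [-0.2  1.4  1.2] w 0.0 j [ 0.24  0.68  0.14  2.23 -0.36  0.25  1.44]
t 5.3 pos [ 0.461 -0.223  0.034] case x,y mm 4.4 -0.2 z 33.8 toolx [-0.671  0.742 -0.001] tooly [0.742 0.671 0.001] F [-2.3  2.3 18.7] w 0.0002 j [ 0.24  0.68  0.14  2.23 -0.37  0.25  1.44]
```

```bash
python3 -m handwheel '[0,0,-0.05,0,0,0,0,-0.15,0,0,0,0,-0.25,0,0,0,0,-0.35,0,0,0,0,-0.45,0,0]' >/dev/null; python3 -m handwheel '[0,0,-0.08,0,0,0,0.1,-0.1,0,0,0,0.2,-0.1,0,0,0,0.3,-0.1,0,0,0,0.4,-0.1,0,0]' >/dev/null; python3 -c "import h;h.st();h.shot('p3')"
```

```text
t 6.13 pos [ 0.581 -0.115  0.253] case x,y mm 166.0 0.3 z 253.4 toolx [-0.67   0.742 -0.001] tooly [0.742 0.67  0.001] F [-0.5 -1.1  0.3] w -0.0002 j [-0.16  0.43  0.37  1.91 -0.21  0.84  1.05]
```

View pics/p3.png

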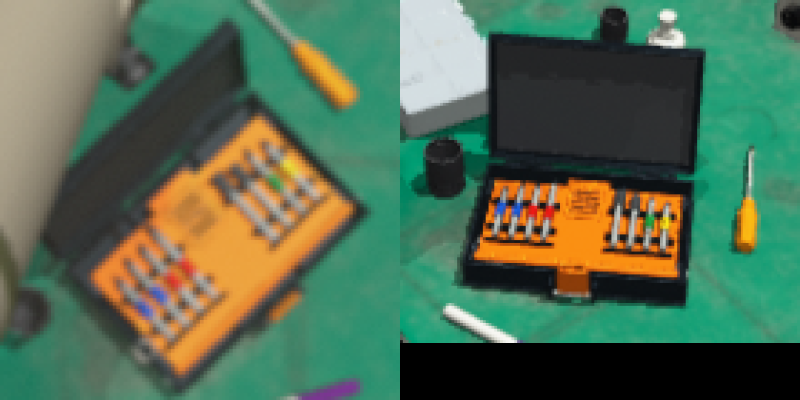

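The board is flat (tab at about (195,205)) and the finger is behind the lid. Next I lower the finger and swing the lid forward.

```bash
python3 -m handwheel '[0,0,0.09,0,0,0,0,0.18,0,0,0,0,0.26,0,0,0,0,0.27,0,0,0,0,0.27,0,0]' >/dev/null; python3 -c "import h;h.st()"
python3 -m handwheel '[0,-0.03,0,0,0,0,-0.06,0,0,0,0,-0.09,0,0,0,0,-0.12,0,0,0,0,-0.15,0,0,0]' >/dev/null;  python3 -c "import h;h.st()"
python3 -m handwheel '[0,-0.03,0,0,0,0,-0.06,0,0,0,0,-0.09,0,0,0,0,-0.12,0,0,0,0,-0.15,0,0,0]' >/dev/null;  python3 -c "import h;h.st();h.shot('p4')"
```

```text
t 6.65 pos [ 0.579 -0.116  0.143] case x,y mm 163.1 0.8 z 143.2 toolx [-0.67   0.742  0.003] tooly [ 0.742  0.67  -0.003] F [ 0.8 -0.9  0.6] w 0.0 j [-0.1   0.57  0.3   2.   -0.28  0.61  1.12]
t 7.07 pos [ 0.535 -0.157  0.146] case x,y mm 103.3 -0.6 z 145.9 toolx [-0.67   0.742 -0.002] tooly [0.742 0.67  0.002] F [1.8 1.3 0.8] w -0.0005 j [-0.02  0.53  0.29  2.08 -0.28  0.57  1.21]
t 7.48 pos [ 0.49  -0.197  0.144] case x,y mm 43.0 0.1 z 144.4 toolx [-0.671  0.742  0.   ] tooly [ 0.742  0.671 -0.   ] F [1.2 0.5 0.3] w 0.0001 j [ 0.08  0.51  0.28  2.14 -0.27  0.53  1.29]
```

View pics/p4.png

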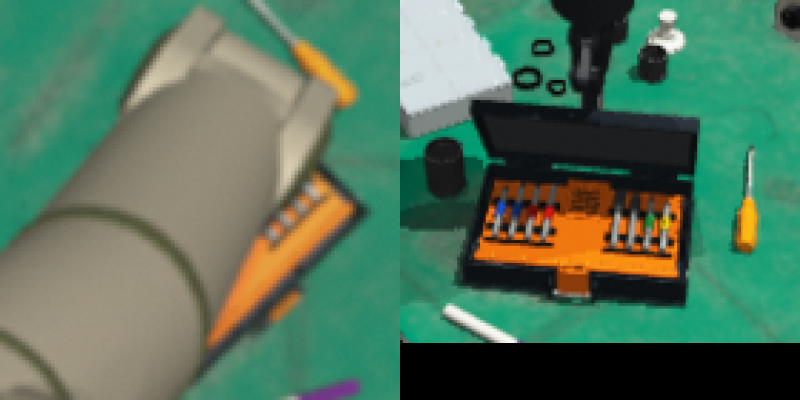

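The lid is leaning forward with the finger on its back face, so I keep going until it falls.

```bash
python3 -m handwheel '[0,-0.025,0,0,0,0,-0.05,0,0,0,0,-0.075,0,0,0,0,-0.1,0,0,0,0,-0.1,0,0,0]' >/dev/null
python3 -m handwheel '[0,-0.03,-0.01,0,0,0,-0.06,-0.02,0,0,0,-0.09,-0.02,0,0,0,-0.12,-0.02,0,0,0,-0.12,-0.02,0,0]' >/dev/null;  python3 -c "import h;h.st();h.shot('p5')"
```

```text
t 8.42 pos [ 0.423 -0.257  0.153] case x,y mm -46.7 -0.0 z 152.8 toolx [-0.668  0.744 -0.   ] tooly [ 0.744  0.668 -0.001] F [0.4 0.2 0.6] w -0.0004 j [ 0.23  0.46  0.27  2.21 -0.25  0.5   1.43]
```

View pics/p5.png

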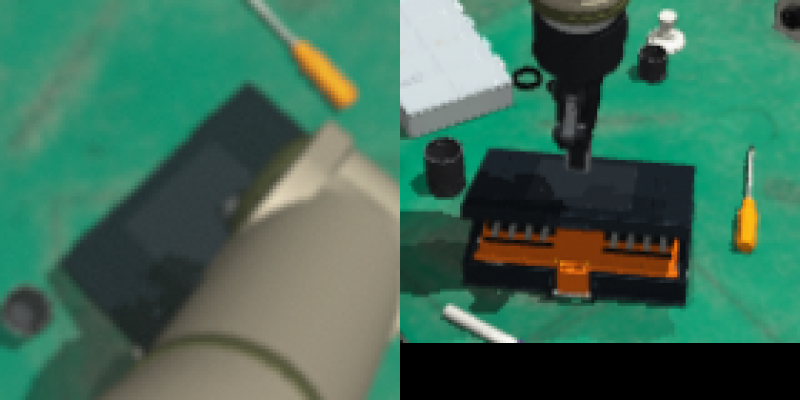

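The lid has dropped most of the way, with a gap still showing at (570,240); it may still be moving. I'll wait and measure the visible orange.

```bash
cat >> h.py <<'E'
def org():
    m=orange(cv2.cvtColor(viewer.camera("scene"),4),200,262,195,290);ys,xs=np.nonzero(m);print("orange",len(ys),xs.min(),xs.max(),ys.min(),ys.max())
E
python3 -c "
import h,cv2,numpy as np;m=h.orange(cv2.imread('pics/scene0.png'),200,262,195,290);print((m>0).sum());h.org()"
python3 -m handwheel '[0,0,0.03,0,0,0,0,0.06,0,0,0,0,0.09,0,0,0,0,0.12,0,0,0,0,0.15,0,0]' >/dev/null; python3 -c "import h;h.st();h.org()"
```

```text
1400
orange 615 206 277 237 257
t 8.98 pos [ 0.426 -0.255  0.092] case x,y mm -42.6 -0.2 z 91.8 toolx [-0.672  0.741 -0.   ] tooly [0.741 0.672 0.   ] F [ 0.1  1.  -0.2] w 0.0002 j [ 0.29  0.56  0.2   2.24 -0.3   0.36  1.48]
orange 206 206 276 245 257
```

```bash
python3 -m handwheel '[0,-0.005,0.02,0,0,0,-0.008,0.04,0,0,0,-0.01,0.055,0,0,0,-0.01,0.065,0,0,0,-0.01,0.065,0,0]' >/dev/null; python3 -c "import h;h.st();h.org()"
python3 -m handwheel '[0,0,0.003,0,0,0,0,0.006,0,0,0,0,0.009,0,0,0,0,0.012,0,0,0,0,0.012,0,0]' >/dev/null; python3 -c "import h;h.st();h.org()"
```

```text
t 9.45 pos [ 0.423 -0.258  0.066] case x,y mm -47.7 0.1 z 65.9 toolx [-0.671  0.742  0.001] tooly [ 0.742  0.671 -0.   ] F [-0.4 -0.3 -0.1] w 0.0 j [ 0.32  0.61  0.16  2.26 -0.32  0.29  1.5 ]
orange 205 206 276 244 257
t 9.92 pos [ 0.423 -0.258  0.062] case x,y mm -47.5 -0.1 z 61.6 toolx [-0.671  0.742 -0.   ] tooly [0.742 0.671 0.   ] F [ 0.3  0.  -0.3] w 0.0002 j [ 0.33  0.62  0.15  2.26 -0.32  0.28  1.5 ]
orange 203 206 276 245 257
```

```bash
python3 -m handwheel '[0,0,0.003,0,0,0,0,0.006,0,0,0,0,0.009,0,0,0,0,0.012,0,0,0,0,0.012,0,0]' >/dev/null; python3 -c "import h;h.st();h.org()"
python3 -m handwheel '[0,0,0.003,0,0,0,0,0.006,0,0,0,0,0.009,0,0,0,0,0.011,0,0,0,0,0.011,0,0]' >/dev/null; python3 -c "import h;h.st();h.org()"
```

```text
t 10.38 pos [ 0.423 -0.258  0.057] case x,y mm -47.9 -0.2 z 57.0 toolx [-0.67   0.742 -0.   ] tooly [ 0.742  0.67  -0.   ] F [ 0.  -0.5  0.8] w 0.0002 j [ 0.33  0.63  0.15  2.26 -0.33  0.27  1.5 ]
orange 109 235 245 247 257
t 10.85 pos [ 0.423 -0.258  0.052] case x,y mm -47.5 -0.1 z 52.2 toolx [-0.671  0.741  0.   ] tooly [ 0.741  0.671 -0.   ] F [ 0.5 -0.3  0.6] w -0.0001 j [ 0.34  0.64  0.14  2.26 -0.33  0.26  1.5 ]
orange 111 235 245 246 257
```

```bash
python3 -m handwheel '[0,0,0.002,0,0,0,0,0.004,0,0,0,0,0.006,0,0,0,0,0.006,0,0,0,0,0.006,0,0]' >/dev/null; python3 -c "import h;h.st()"
python3 -m handwheel '[0,0,-0.05,0,0,0,0,-0.15,0,0,0,0,-0.25,0,0,0,0,-0.35,0,0,0,0,-0.45,0,0]' >/dev/null; python3 -m handwheel '[0.08,0.05,0,0,0,0.16,0.1,0,0,0,0.24,0.15,0,0,0,0.32,0.2,0,0,0,0.4,0.25,0,0,0]' >/dev/null; python3 -m handwheel '[0.08,0.05,0,0,0,0.16,0.1,0,0,0,0.24,0.15,0,0,0,0.32,0.2,0,0,0,0.32,0.2,0,0,0]' >/dev/null; python3 -c "import h;h.st();h.org();h.shot('p6')"
```

```text
t 11.32 pos [ 0.423 -0.258  0.052] case x,y mm -47.5 -0.2 z 51.7 toolx [-0.671  0.742 -0.001] tooly [0.742 0.671 0.001] F [-4.1  2.5 27.7] w -0.0001 j [ 0.34  0.64  0.14  2.26 -0.33  0.26  1.5 ]
t 12.57 pos [0.362 0.082 0.23 ] case x,y mm 135.5 293.1 z 230.2 toolx [-0.677  0.736  0.001] tooly [0.736 0.677 0.001] F [0.2 0.6 0.1] w 0.0003 j [-0.59  0.18  0.26  2.37 -0.08  0.6   0.47]
orange 113 235 245 246 257
```

View pics/p6.png

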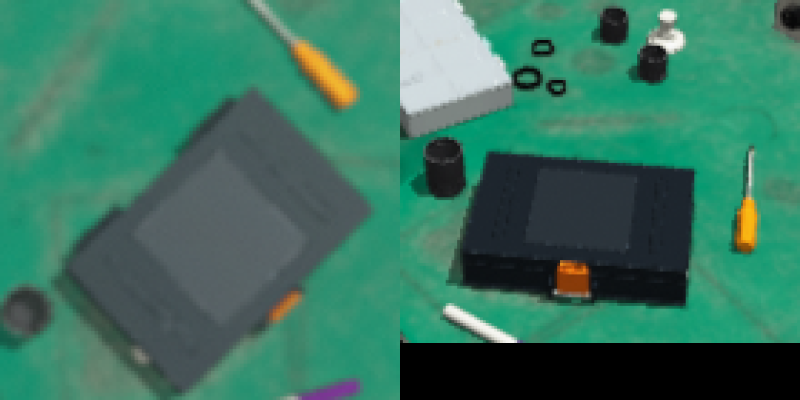

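The case is shut: the lid is flush with no board showing, the catch is up at (573,275), and neither the case nor its neighbours have moved. Handing in.

```bash
python3 -c "
from workcell import env
print(env.hand_in())"
```

```text
the job is handed in; nothing more can be done
None
```

The job is handed in: the board lies flat, and the lid was then swung over and pressed shut under the catch. The last picture shows it closed with the things beside it unmoved, and it took about 13 s; no verdict was returned.

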